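# Draw out the landing board to its line and hold it

## Robot

A 6-joint arm with a two-finger parallel gripper is mounted at the origin on the work surface. World frame = base frame: x ahead of the robot, y to its left, z up, the work surface at z = 0. Lengths are in m, angles in rad, forces in N, time in s.
With the tool pointing down it reaches from about 0.425 to 1.125 m from the base axis. Payload 14.9 kg.
Tool frame: the origin (TCP) lies at the centre of the arm's flange, where the gripper is bolted on; the fingertips stand 191 mm ahead of it and the grasp point (between the pads) lies 172 mm ahead of it (robot.grip_point_offset is the distance from the TCP to the grasp point, in m); z points along the fingers, y is the direction in which the jaws open and shut (so a half turn about z gives the same grasp; the last joint's range is limited). The gripper opens to 91 mm and grips with 3 to 60 N. Pads are 32 mm wide; open, the fingers measure 118 mm over their backs; the gripper's body (76 mm by 178 mm) begins 60 mm behind the grasp point.
Start: joints at [1.081, 0.379, 1.734, -0, 1.028, -0.033], TCP at [0.309, 0.628, 0.405] pointing down, gripper open.
Joint ranges: [-2.77, 2.77], [-0.74, 2.19], [0, 2.66], [-1.06, 4.2], [0.31, 2.87], [-3.08, 3.08]. Speed limits (rad/s): [1.89, 1.89, 2.39, 3.14, 3.14, 3.14].

## Interface

Orientations are given as a unit quaternion [w, x, y, z].
In Python, from rig import robot, imaging, job_done gives the robot as it stands. The module is installed in compiled form; this text tells all that it offers.
- The arm moves only by the shell command python3 -m creep 'ROWS' [OPENING]. ROWS is JSON, a list of rows, each an object with "offset": the shift along the tool's x, y, z in m, a list of three; "rot": the turn, a rotation vector about the tool's x, y, z in rad, a list of three. A call has 1 to 5 rows; each row shifts and turns the pose as measured when the row begins, along the tool's axes as they then stand; what a row does not reach is not made up. A row lasts 1/12 s, in which the tool goes at most 41.7 mm and 7.16 degrees, less where a joint would pass 70% of its speed; a pose out of reach is approached as far as the arm can. A call is refused whole if a number of a shift passes 0.0417 or a number of a turn 0.125, either way. A call with a gripper value outside its range is refused whole. OPENING is the finger opening in m, from 0 to 0.0912, set as the call begins (- or left out, the last holds). The fingers move at their own pace and stop on an object; the grip force is fixed at half the most. Time passes only in rows, so rows that do not move let the fingers close. It gives the time, the measured TCP pose, the force and the opening at its end, in the units of the state.
- robot.read_state(): the state, without advancing time (a new reading comes with each control period).
- imaging.grab_frame(name): name is "scene" or "side" or "wrist"; returns (picture, depth): 420x560x3 uint8, blue, green, red; 420x560 float32, m along the optical axis (not along the pixel's ray), 0 where there is no reading.
- imaging.get_calibration(name): a dict with "fovy" (degrees; the focal length in pixels is half the picture's height over the tangent of half this angle, whatever the lens; pixels are square), "cx", "cy" (the principal point, pixels), "world_to_cam" (4x4, takes a point from world to camera coordinates). Camera axes: x right, y up, looking along -z (the intrinsics and any distortion apply to the point x, -y, -z); pixel columns grow to the right and rows downward; lengths in m; the calibration is good to about 2 mm. A picture is of the moment at which its call begins: read the wrist's pose just before it. get_calibration takes no time and is no camera call; for the wrist camera it gives the pose at the moment of the call.
- job_done(): hands the job in, once; it reports no verdict.
The state is a dict: "clock": time; "joint_pos": joint angles; "dq": joint speeds; "tau": joint torques, N m; "tcp_pos": TCP position; "ee_rot": TCP orientation; "ft_force": force on the tool from outside, world axes, zero at the start; "ft_torque": the same for the moment, N m; "opening": finger opening in m.
Only numpy, scipy, OpenCV 4.12 (cv2) and the standard library are available. Lean on these libraries where they do the work, as an engineer would, in place of code of your own. Each camera call takes 0.05 s, during which the arm holds its last target. There are 200 camera calls.

## Task

The landing board on the bench-top shelf is about to be screwed down: first clear the two reagent jars off it and stand them upright on the shelf, carrying on the row of jars already there on the side towards the board, in line and side by side with at most a finger's width between neighbours. Then slide the empty board straight out over the shelf's front edge, towards the robot, until the line scribed across it lies squarely over that edge, and finish while still gripping it, holding it flat on the shelf so that it cannot tip: do not let go. Leave everything else where it stands, the first two jars of the row included.

Things in the scene. Friction and masses are not known exactly. Their poses are not given: they have to be found in the camera images.
- riser: fixed bench-top shelf: dark top 250 mm deep (x) by 600 mm wide (y) on white steel legs, upper face 140 mm above its origin; its origin is the centre of its underside on the bench; x points to its back (away from the robot), y to the robot's left, so the front edge is the one nearest the robot; 35 mm high white rails along its back and left (+y) ends, none at the front or right
- shelf_edge (a point): point on the upper face of the shelf, in the middle of its front edge; axes as riser (the edge runs along y, the shelf lies at x > 0)
- board: loose grey board lying on the right part of the shelf, 240 mm (x) by 140 mm (y) by 12 mm thick, about 0.65 kg; its origin is the centre of its underside; x points to its back end; two screw holes near the back end, an upright stop rail at the front end (-x, nearest the robot). At the start it juts out 15 to 35 mm over the front edge, may lie a few degrees askew, and rests without tipping
- board_line (a point): middle of the dark line, 3 mm wide, scribed across the board's top face, 35 mm behind the board's centre, 12 mm above its underside; axes as board. With the line on the edge the board juts out 155 mm and 85 mm lies on the shelf; its weight is then beyond the edge and it tips off unless held
- board_rail (a point): middle of the top of the board's aluminium stop rail, 10 mm thick (x), 140 mm wide (y), standing 30 mm above the board's top (42 mm above its underside), 115 mm in front of the board's centre; it can be pinched from above; axes as board
- loose_jar_1: white plastic screw-cap reagent jar, 48 mm across, 95 mm tall (straight wall up to 68 mm, cap 41 mm across above 76 mm), about 0.16 kg; z up, its origin is the centre of its underside; stands on the board, left half
- loose_jar_2: white plastic screw-cap reagent jar, 48 mm across, 95 mm tall (straight wall up to 68 mm, cap 41 mm across above 76 mm), about 0.16 kg; z up, its origin is the centre of its underside; stands on the board, right half
- row_jar_1: white plastic screw-cap reagent jar, 48 mm across, 95 mm tall (straight wall up to 68 mm, cap 41 mm across above 76 mm), about 0.16 kg; z up, its origin is the centre of its underside. First jar of the row, nearest the shelf's left end; the row runs along the shelf's front edge (its y)
- row_jar_2: white plastic screw-cap reagent jar, 48 mm across, 95 mm tall (straight wall up to 68 mm, cap 41 mm across above 76 mm), about 0.16 kg; z up, its origin is the centre of its underside. Second jar of the row, 54 mm from the first; the row goes on from here towards the board (-y of the shelf); at the start its x and y are those of the shelf
- tube_rack: leave alone: black rack with capped tubes at the back of the shelf behind the row, 50 x 160 mm, 82 mm tall; its origin is the centre of its underside
- tip_box: leave alone: grey box with clear lid at the back of the shelf near its middle, 87 x 57 mm, 61 mm tall; its origin is the centre of its underside
- wash_bottle: leave alone: white wash bottle on the bench left of the shelf, 64 mm across, 180 mm tall with its spout; its origin is the centre of its underside
- keyboard: leave alone: black keyboard on the bench in front of the shelf, 135 x 430 mm, 22 mm tall; its origin is the centre of its underside
- mouse: leave alone: black mouse on the bench, 100 x 58 mm, 31 mm tall; its origin is the centre of its underside
- kit_box: leave alone: flat carton on the bench to the right, 75 x 130 mm, 42 mm tall; its origin is the centre of its underside
- sample_cup: leave alone: small white cup on the right end of the shelf, 44 mm across, 32 mm tall; its origin is the centre of its underside

How it is judged:
On the way, in this order (a step that is already met when the one before it is completed fails the run):
1. both loose jars stand on the shelf, released, continuing the row side by side (x of loose_jar_1 in the frame of row_jar_2 between -0.012 and 0.012 m and z of loose_jar_1 in the frame of shelf_edge between -0.003 and 0.004 m and angle between each of loose_jar_1, loose_jar_2's own z axis and vertical below 0.06 rad and linear speed of each of loose_jar_1, loose_jar_2 below 0.02 m/s and contact force between the fingers and loose_jar_1 below 0.05 N and x of loose_jar_2 in the frame of row_jar_2 between -0.012 and 0.012 m and z of loose_jar_2 in the frame of shelf_edge between -0.003 and 0.004 m and contact force between the fingers and loose_jar_2 below 0.05 N and ((y of loose_jar_1 in the frame of row_jar_2 between -0.073 and -0.046 m and horizontal distance between loose_jar_1 and loose_jar_2 between 0.046 and 0.073 m and y of loose_jar_2 in the frame of row_jar_2 below -0.09 m) or (y of loose_jar_2 in the frame of row_jar_2 between -0.073 and -0.046 m and horizontal distance between loose_jar_2 and loose_jar_1 between 0.046 and 0.073 m and y of loose_jar_1 in the frame of row_jar_2 below -0.09 m))), for 0.2 s.
2. the board is drawn out with its line on the shelf's front edge and is held flat by the fingers (x of board_line in the frame of shelf_edge between -0.006 and 0.006 m and z of board_line in the frame of shelf_edge between 0.008 and 0.017 m and angle between the x axis of board and the x axis of riser, either way round below 0.05 rad and angle between board's own z axis and vertical below 0.035 rad and contact force between the fingers and board above 1 N and contact force between board and riser above 0.2 N and linear speed of board below 0.01 m/s), for 0.3 s.
At the end, for the whole second after the job is handed in: Both jars stand released as third and fourth of the row (in line within 12 mm, gaps up to 25 mm), its first two within 12 mm of their places; the board lies flat (under 0.035 rad), at rest, its line within 6 mm of the shelf's edge and 0.05 rad square, fingers gripping it with over 1 N (all of step 1 and all of step 2 and distance of each of row_jar_1, row_jar_2 from where it was at the start of the episode below 0.012 m and angle between each of row_jar_1, row_jar_2's own z axis and vertical below 0.06 rad); the arm keeps its last pose, push and grip.
It fails at once if the board tips (angle between board's own z axis and vertical above 0.09 rad).
It fails at once if the board is lifted off the shelf instead of slid (z of board_line in the frame of shelf_edge above 0.03 m).
It fails at once if a jar falls over (angle between any of loose_jar_1, loose_jar_2, row_jar_1, row_jar_2's own z axis and vertical above 0.5 rad).
It fails at once if something that should be left alone is displaced or knocked over (distance of any of tube_rack, tip_box, wash_bottle, keyboard, mouse, kit_box, sample_cup, row_jar_1, row_jar_2 from where it was at the start of the episode above 0.03 m or angle between any of tube_rack, tip_box, wash_bottle, keyboard, mouse, kit_box, sample_cup's own z axis and vertical above 0.4 rad).
It also fails if it takes over 64 s, if anything falls off the work surface, if the arm or the gripper's body presses on something with over 40 N, if the wrist force passes 120 N, or if a joint passes its speed limit or range.

## Working session

There is one attempt and no reset: what is moved stays moved. The work goes in short steps, Python scripts to look and compute and a shell command to move; the robot and the scene stay as the last step left them, time stands still between calls to the robot, and variables do not carry over. Pictures are saved under pics/ and viewed, about 8 in all and at most 12, crops included, and the job is handed in when it is done.

```bash
mkdir -p pics; cat > h.py <<'E'
import numpy as np, cv2
from rig import robot, imaging
from scipy.spatial.transform import Rotation as R
def grab(n):
    c=imaging.get_calibration(n); p,d=imaging.grab_frame(n); return p,d,c
def cloud(d,c):
    h,w=d.shape; f=h/2/np.tan(np.radians(c['fovy'])/2)
    v,u=np.mgrid[:h,:w]
    P=np.stack([(u-c['cx'])/f*d,-(v-c['cy'])/f*d,-d],-1)
    M=np.linalg.inv(np.array(c['world_to_cam']))
    X=P@M[:3,:3].T+M[:3,3]; X[d<=0]=np.nan; return X
def st():
    s=robot.read_state(); return s,np.array(s['tcp_pos']),R.from_quat(np.array(s['ee_rot'])[[1,2,3,0]])
E
python3 - <<'E'
from h import *
s,p,r=st(); print(s['clock'],p,r.as_matrix().round(3),s['opening'])
for n in('scene','side'):
    im,d,c=grab(n); cv2.imwrite(f'pics/{n}0.png',im); np.savez(f'{n}0.npz',im=im,d=d,X=cloud(d,c))
    print(n,{k:c[k] for k in c if k!='world_to_cam'},np.linalg.inv(np.array(c['world_to_cam'])).round(3).tolist())
E
```

```text
0.0 [0.3086788  0.62805948 0.40407596] [[-0.897  0.441 -0.001]
 [ 0.441  0.897 -0.001]
 [ 0.    -0.001 -1.   ]] 0.0910149836851421
scene {'fovy': 48.54496886006018, 'cx': 278.9659129569865, 'cy': 207.62560054086202} [[-0.561, -0.522, 0.642, 1.57], [0.827, -0.337, 0.449, 0.721], [-0.018, 0.783, 0.621, 1.094], [0.0, 0.0, 0.0, 1.0]]
side {'fovy': 47.676891896344685, 'cx': 276.6282590749581, 'cy': 208.150264727981} [[0.978, 0.127, -0.167, 0.358], [-0.21, 0.561, -0.801, -1.113], [-0.008, 0.818, 0.576, 0.959], [0.0, 0.0, 0.0, 1.0]]
```

View pics/scene0.png

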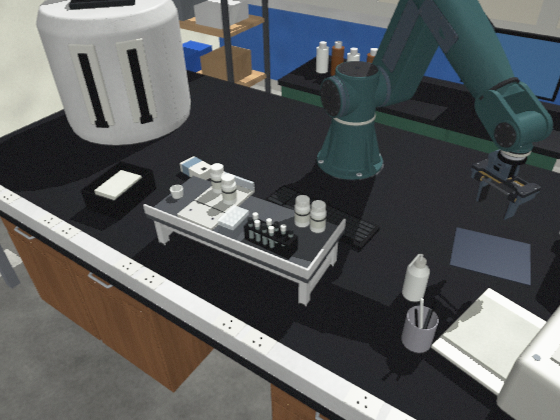

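View pics/side0.png

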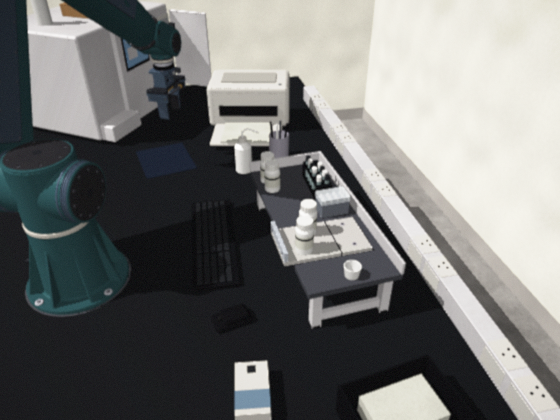

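The scene view (from behind the shelf) shows the row jars at (302,210) and (318,215), the loose jars at (217,178) and (229,190), and the board around (215,205). In the side view the loose jars are at (307,212) and (304,230), with the board's stop rail at (280,243).

```bash
python3 - <<'E'
from h import *
for n in('scene','side'):
    z=np.load(n+'0.npz'); X=z['X'].reshape(-1,3); X=X[np.isfinite(X).all(1)]
    reg=(X[:,0]>.4)&(X[:,0]<1.3)&(abs(X[:,1])<.6)
    S=X[reg&(X[:,2]>.13)&(X[:,2]<.147)]
    print(n,'shelf n',len(S),S.min(0),S.max(0),np.median(S[:,2]))
    r=cv2.minAreaRect(S[:,:2].astype(np.float32)); print(r)
    for lo,hi in((.225,.26),(.148,.158),(.17,.2)):
        A=X[reg&(X[:,2]>lo)&(X[:,2]<hi)]
        g=np.zeros((450,600),np.uint8); 
        g[((A[:,0]-.4)/.002).astype(int),((A[:,1]+.6)/.002).astype(int)]=255
        g=cv2.morphologyEx(g,cv2.MORPH_CLOSE,np.ones((3,3)))
        k,L,s,c=cv2.connectedComponentsWithStats(g)
        for i in range(1,k):
            if s[i,4]>40:
                x0,y0=s[i,1]*.002+.4,s[i,0]*.002-.6
                q=A[(A[:,0]>=x0)&(A[:,0]<=x0+s[i,3]*.002)&(A[:,1]>=y0)&(A[:,1]<=y0+s[i,2]*.002)]
                print(lo,'x %.3f-%.3f y %.3f-%.3f'%(x0,x0+s[i,3]*.002,y0,y0+s[i,2]*.002),s[i,4],'zmax %.3f'%q[:,2].max(), cv2.minAreaRect(q[:,:2].astype(np.float32)))
E
```

```text
scene shelf n 4465 [ 0.54749266 -0.34186461  0.13000658] [0.84951598 0.59627762 0.14699554] 0.1394773166041795
((0.6799638271331787, 0.12787306308746338), (0.2752777338027954, 0.9317306876182556), 4.135347366333008)
0.225 x 0.582-0.628 y 0.110-0.154 272 zmax 0.239 ((0.6080174446105957, 0.13330110907554626), (0.03954865783452988, 0.04247453808784485), 49.19807052612305)
0.225 x 0.582-0.628 y 0.164-0.208 292 zmax 0.240 ((0.6045600771903992, 0.18764705955982208), (0.040819332003593445, 0.039692360907793045), 59.66313171386719)
0.225 x 0.604-0.648 y -0.212--0.170 261 zmax 0.251 ((0.6258652806282043, -0.1908756047487259), (0.04038460552692413, 0.04093565419316292), 88.96735382080078)
0.225 x 0.632-0.676 y -0.144--0.098 254 zmax 0.251 ((0.6539809107780457, -0.12176194787025452), (0.04067840427160263, 0.043042466044425964), 2.5439612865448)
0.148 x 0.556-0.804 y -0.230--0.082 4018 zmax 0.158 ((0.6810986399650574, -0.15740038454532623), (0.2431170493364334, 0.14377494156360626), 1.6726677417755127)
0.148 x 0.596-0.628 y 0.180-0.210 47 zmax 0.157 ((0.6160963773727417, 0.19988659024238586), (0
[... 6474 characters left out ...]
0379944), (0.03170099854469299, 0.07500512152910233), 68.36443328857422)
0.17 x 0.748-0.764 y 0.160-0.188 43 zmax 0.197 ((0.7547433376312256, 0.17421995103359222), (0.02533004805445671, 0.012933088466525078), 74.38882446289062)
0.17 x 0.806-0.816 y 0.060-0.114 60 zmax 0.178 ((0.8104265928268433, 0.08726756274700165), (0.007647559978067875, 0.051705095916986465), 4.601770401000977)
0.17 x 0.810-0.826 y -0.046-0.020 87 zmax 0.179 ((0.817863404750824, -0.01305345818400383), (0.009410740807652473, 0.06583122164011002), 3.7513651847839355)
0.17 x 0.816-0.844 y -0.328--0.050 450 zmax 0.180 ((0.8297348618507385, -0.18881429731845856), (0.009776627644896507, 0.27527397871017456), 3.6957976818084717)
```

```bash
python3 -m creep '[{"offset":[-0.028,-0.023,-0.02],"rot":[0,0,0]},{"offset":[-0.028,-0.023,-0.02],"rot":[0,0,0]},{"offset":[-0.028,-0.023,-0.02],"rot":[0,0,0]},{"offset":[-0.028,-0.023,-0.02],"rot":[0,0,0]},{"offset":[-0.028,-0.023,-0.02],"rot":[0,0,0]}]'
python3 -m creep '[{"offset":[-0.031,-0.026,-0.008],"rot":[0,0,0]},{"offset":[-0.031,-0.026,-0.008],"rot":[0,0,0]},{"offset":[-0.031,-0.026,-0.008],"rot":[0,0,0]},{"offset":[-0.031,-0.026,-0.008],"rot":[0,0,0]},{"offset":[-0.031,-0.026,-0.008],"rot":[0,0,0]}]'
python3 -m creep '[{"offset":[-0.031,-0.026,0],"rot":[0,0,0]},{"offset":[-0.031,-0.026,0],"rot":[0,0,0]},{"offset":[-0.031,-0.026,0],"rot":[0,0,0]},{"offset":[-0.031,-0.026,0],"rot":[0,0,0]},{"offset":[-0.031,-0.026,0],"rot":[0,0,0]}]'
python3 -m creep '[{"offset":[0,0,0],"rot":[0,0,0.116]},{"offset":[0,0,0],"rot":[0,0,0.116]},{"offset":[0,0,0],"rot":[0,0,0.116]},{"offset":[0,0,0],"rot":[0,0,0.116]},{"offset":[0,0,0],"rot":[0,0,0.116]}]'
python3 -m creep '[{"offset":[0,0,0],"rot":[0,0,0.116]},{"offset":[0,0,0],"rot":[0,0,0.116]},{"offset":[0,0,0],"rot":[0,0,0.116]},{"offset":[0,0,0],"rot":[0,0,0.116]},{"offset":[0,0,0],"rot":[0,0,0]}]'
python3 - <<'E'
from h import *
s,p,r=st(); print(s['clock'],p,r.as_matrix().round(3).tolist(),s['joint_pos'])
E
```

```text
clock: 0.52
tcp_pos: [0.3823, 0.4623, 0.4996]
ee_rot: [-0.002, 0.223, 0.975, -0.006]
ft_force: [0.7, -0.0, 0.9]
opening: 0.0912
clock: 0.93
tcp_pos: [0.4643, 0.2757, 0.5437]
ee_rot: [-0.001, 0.222, 0.975, -0.004]
ft_force: [0.7, 0.5, -0.3]
opening: 0.0912
clock: 1.35
tcp_pos: [0.5476, 0.0846, 0.547]
ee_rot: [0.0, 0.222, 0.975, -0.003]
ft_force: [0.3, 0.8, -0.7]
opening: 0.091
clock: 1.77
tcp_pos: [0.55, 0.0757, 0.5455]
ee_rot: [0.0, 0.502, 0.865, -0.004]
ft_force: [-0.1, 0.9, 0.4]
opening: 0.091
clock: 2.18
tcp_pos: [0.5496, 0.0752, 0.5439]
ee_rot: [0.0, 0.699, 0.715, -0.005]
ft_force: [-1.2, -0.1, 0.9]
opening: 0.0913
2.1833 [0.5495995  0.07522203 0.54392032] [[-0.024, 1.0, -0.006], [1.0, 0.024, -0.008], [-0.008, -0.006, -1.0]] [ 0.09500891  0.00395875  1.91873905 -0.00757177  1.22590947  0.0739123 ]
```

```bash
python3 -m creep '[{"offset":[-0.03,0,0],"rot":[0,0,-0.045]},{"offset":[-0.03,0,0],"rot":[0,0,0]},{"offset":[-0.03,0,0],"rot":[0,0,0]},{"offset":[0,0,0],"rot":[0,0,0]},{"offset":[0,0,0],"rot":[0,0,0]}]'
python3 - <<'E'
from h import *
s,p,r=st(); print(s['clock'],p,r.as_matrix().round(3).tolist())
im,d,c=grab('wrist'); cv2.imwrite('pics/w1.png',im); X=cloud(d,c); np.savez('w1.npz',im=im,d=d,X=X)
print(c['fovy'],c['cx'],c['cy'],np.linalg.inv(np.array(c['world_to_cam'])).round(3).tolist())
for v in range(10,420,50): print(v,[tuple(X[v,u].round(3).tolist()) for u in range(10,560,135)])
E
```

```text
clock: 2.6
tcp_pos: [0.5545, -0.0173, 0.5436]
ee_rot: [-0.0, 0.673, 0.739, -0.005]
ft_force: [0.1, 1.0, 0.1]
opening: 0.0914
2.6 [ 0.55446059 -0.01728101  0.5435815 ] [[-0.093, 0.996, -0.008], [0.996, 0.093, -0.008], [-0.007, -0.009, -1.0]]
60.37696021001224 288.09666328372487 208.1041510593466 [[0.996, -0.092, -0.021, 0.547], [0.094, 0.948, 0.303, 0.067], [-0.008, -0.304, 0.953, 0.523], [0.0, 0.0, 0.0, 1.0]]
10 [(0.173, 0.135, 0.001), (0.355, 0.148, 0.02), (0.522, 0.167, 0.0), (0.656, 0.152, 0.14), (0.733, 0.144, 0.22)]
60 [(0.164, 0.073, 0.0), (0.355, 0.089, 0.023), (0.528, 0.107, 0.0), (0.665, 0.109, 0.14), (0.76, 0.114, 0.195)]
110 [(0.156, 0.007, 0.001), (0.353, 0.027, 0.021), (0.533, 0.043, 0.0), (0.674, 0.062, 0.141), (0.754, 0.073, 0.222)]
160 [(0.144, -0.065, -0.0), (0.351, -0.042, 0.022), (0.539, -0.027, 0.003), (0.684, 0.012, 0.141), (0.813, 0.027, 0.159)]
210 [(0.133, -0.144, -0.001), (0.35, -0.115, 0.023), (0.546, -0.104, -0.0), (0.696, -0.044, 0.14), (0.818, -0.021, 0.174)]
260 [(0.122, -0.23, 0.0), (0.338, -0.209, -0.0), (0.553, -0.187, -0.0), (0.606, 0.004, 0.382), (0.973, -0.142, 0.008)]
310 [(0.487, 0.014, 0.452), (0.515, 0.012, 0.445), (0.549, 0.015, 0.445), (0.583, 0.018, 0.444), (0.609, 0.026, 0.452)]
360 [(0.489, 0.004, 0.456), (0.506, -0.024, 0.422), (0.562, -0.224, 0.182), (0.603, -0.026, 0.409), (0.612, 0.014, 0.454)]
410 [(0.497, 0.002, 0.467), (0.524, 0.005, 0.468), (0.55, 0.007, 0.467), (0.577, 0.01, 0.467), (0.603, 0.013, 0.467)]
```

View pics/w1.png

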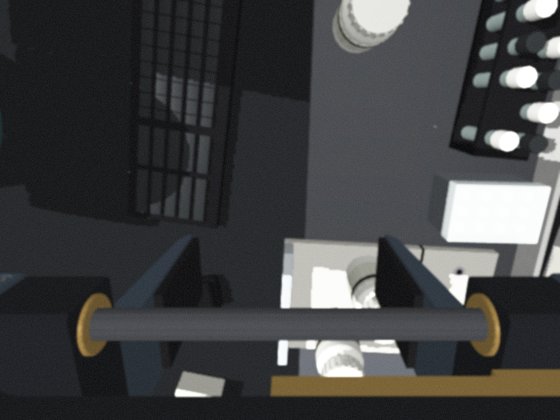

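The wrist view shows row_jar_2's cap at (375,15), the shelf's front edge near column 308, the board from (288,240) down, the tip box at (495,212) and the loose jars at (365,280) and (340,355) between the fingers.

```bash
python3 - <<'E'
from h import *
X=np.load('w1.npz')['X']
E=[]
for v in range(20,230):
    row=X[v]; k=np.where((abs(row[:,2]-.14)<.004))[0]
    k=k[(row[k,0]>.5)&(row[k,0]<.65)]
    if len(k)>5: E.append(row[k[0],:2])
E=np.array(E); a=np.polyfit(E[:,1],E[:,0],1)
for _ in range(3):
    e=abs(np.polyval(a,E[:,1])-E[:,0]); a=np.polyfit(E[e<.003,1],E[e<.003,0],1)
print('edge x=%.4f + %.4f*y'%(a[1],a[0]),len(E),(e<.003).sum())
for nm,lo,hi,y0,y1,x1 in(('cap',.23,.243,.05,.22,.66),('rail',.176,.19,-.3,-.05,.6),('board',.1495,.155,-.3,-.05,.85)):
    m=np.isfinite(X[...,0])&(X[...,2]>lo)&(X[...,2]<hi)&(X[...,1]>y0)&(X[...,1]<y1)&(X[...,0]<x1)&(X[...,0]>.5)
    q=X[m]; print(nm,len(q),q.min(0),q.max(0),cv2.minAreaRect(q[:,:2].astype(np.float32)),cv2.minEnclosingCircle(q[:,:2].astype(np.float32)))
print(np.median(X[40:200,330:420,2]))
E
```

```text
edge x=0.5711 + -0.0716*y 210 210
cap 1683 [0.58243669 0.11253268 0.23004296] [0.62482943 0.13700732 0.23753035] ((0.6046088337898254, 0.12392133474349976), (0.04254235327243805, 0.022870944812893867), 5.347733974456787) ((0.6037167906761169, 0.13344696164131165), 0.021383345127105713)
rail 739 [ 0.55458115 -0.23038764  0.17627257] [ 0.59844682 -0.09014428  0.18976984] ((0.5771944522857666, -0.1596294641494751), (0.03973543643951416, 0.1400289088487625), 2.332968235015869) ((0.561002254486084, -0.16029338538646698), 0.07019814848899841)
board 7084 [ 0.55509028 -0.22959199  0.1495212 ] [ 0.82347597 -0.05004405  0.15498595] ((0.6908502578735352, -0.13835202157497406), (0.26949936151504517, 0.1741020232439041), 3.3420944213867188) ((0.6943873763084412, -0.14452819526195526), 0.14938120543956757)
nan
```

```bash
python3 -m creep '[{"offset":[-0.0284,0.0213,0],"rot":[0,0,0]},{"offset":[-0.0284,0.0213,0],"rot":[0,0,0]},{"offset":[-0.0284,0.0213,0],"rot":[0,0,0]},{"offset":[-0.0284,0.0213,0],"rot":[0,0,0]},{"offset":[0,0,0],"rot":[-0.009,0.007,0.021]}]'
python3 -m creep '[{"offset":[0,0,0.03],"rot":[0,0,0]},{"offset":[0,0,0],"rot":[0,0,0]}]'
cat > go.py <<'E'
import sys
from h import *
s,p,r=st(); t=np.array([float(a) for a in sys.argv[1:4]]); th=float(sys.argv[4]) if len(sys.argv)>4 else .0715
g=p+r.apply([0,0,.172])
Rt=R.from_matrix(np.array([[-np.sin(th),np.cos(th),0],[np.cos(th),np.sin(th),0],[0,0,-1.]]))
print('t',s['clock'],'grip',g.round(4),'F',np.round(s['ft_force'],1),'open',round(s['opening'],4))
print('offset grip->target in tool',r.inv().apply(t-g).round(4),'rot',(r.inv()*Rt).as_rotvec().round(4))
E
python3 go.py .650 -.122 .202
```

```text
clock: 3.07
tcp_pos: [0.6534, -0.1209, 0.5435]
ee_rot: [0.0, 0.675, 0.738, 0.0]
ft_force: [0.9, 0.7, -0.8]
opening: 0.0915
clock: 3.23
tcp_pos: [0.6549, -0.1206, 0.5125]
ee_rot: [0.0, 0.674, 0.739, 0.001]
ft_force: [-0.7, -0.2, -1.1]
opening: 0.0914
t 3.2333 grip [ 0.6552 -0.1204  0.3405] F [-0.7 -0.2 -1.1] open 0.0914
offset grip->target in tool [-0.0013 -0.0055  0.1385] rot [ 0.0018 -0.0011  0.0195]
```

```bash
python3 -m creep '[{"offset":[-0.0013,-0.0055,0.025],"rot":[0,0,0.0195]},{"offset":[0,0,0.035],"rot":[0,0,0]},{"offset":[0,0,0.035],"rot":[0,0,0]},{"offset":[0,0,0.03],"rot":[0,0,0]},{"offset":[0,0,0.012],"rot":[0,0,0]}]'
python3 go.py .650 -.122 .202
python3 -m creep '[{"offset":[0,0,0],"rot":[0,0,0]},{"offset":[0,0,0],"rot":[0,0,0]},{"offset":[0,0,0],"rot":[0,0,0]},{"offset":[0,0,0],"rot":[0,0,0]},{"offset":[0,0,0],"rot":[0,0,0]}]' 0.03
python3 go.py .650 -.122 .202
```

```text
clock: 3.65
tcp_pos: [0.6512, -0.1173, 0.3791]
ee_rot: [0.003, 0.678, 0.735, 0.003]
ft_force: [-0.6, 0.8, -1.1]
opening: 0.0917
t 3.65 grip [ 0.6529 -0.1173  0.2071] F [-0.6  0.8 -1.1] open 0.0917
offset grip->target in tool [-0.0045 -0.0033  0.0051] rot [0.0094 0.0005 0.0097]
clock: 4.07
tcp_pos: [0.6524, -0.1151, 0.3838]
ee_rot: [0.004, 0.676, 0.737, 0.004]
ft_force: [0.2, 0.1, 1.1]
opening: 0.0613
t 4.0667 grip [ 0.6543 -0.115   0.2118] F [0.2 0.1 1.1] open 0.0613
offset grip->target in tool [-0.0066 -0.005   0.0098] rot [0.011  0.0007 0.0143]
```

```bash
python3 -m creep '[{"offset":[-0.0066,-0.004,0.0095],"rot":[0.011,0,0.014]},{"offset":[0,0,0],"rot":[0,0,0]}]' 0.061
python3 go.py .650 -.122 .202
python3 -m creep '[{"offset":[0,0,0.001],"rot":[0,0,0]},{"offset":[0,0,0.001],"rot":[0,0,0]},{"offset":[0,0,0.001],"rot":[0,0,0]},{"offset":[0,0,0.001],"rot":[0,0,0]}]' 0.03
python3 go.py .650 -.122 .202
```

```text
clock: 4.23
tcp_pos: [0.6494, -0.1225, 0.3763]
ee_rot: [0.002, 0.682, 0.732, 0.0]
ft_force: [0.1, 1.3, -1.0]
opening: 0.0609
t 4.2333 grip [ 0.6499 -0.1228  0.2043] F [ 0.1  1.3 -1. ] open 0.0609
offset grip->target in tool [0.0008 0.0002 0.0023] rot [ 0.0027  0.0019 -0.0005]
clock: 4.57
tcp_pos: [0.6496, -0.1234, 0.3743]
ee_rot: [0.002, 0.682, 0.731, 0.001]
ft_force: [-8.7, 2.6, 18.9]
opening: 0.0473
t 4.5667 grip [ 0.6502 -0.1236  0.2023] F [-8.7  2.6 18.9] open 0.0473
offset grip->target in tool [ 0.0017 -0.      0.0003] rot [ 0.0031  0.0018 -0.0019]
```

```bash
python3 -m creep '[{"offset":[0,0,-0.01],"rot":[0,0,0]},{"offset":[0,0,-0.02],"rot":[0,0,0]},{"offset":[0,0,-0.03],"rot":[0,0,0]},{"offset":[0,0,-0.01],"rot":[0,0,0]}]'
python3 go.py .608 .074 .192; python3 go.py .608 .074 .272
```

```text
clock: 4.9
tcp_pos: [0.6486, -0.1232, 0.4438]
ee_rot: [-0.001, 0.682, 0.731, -0.001]
ft_force: [-0.3, -0.7, -0.1]
opening: 0.0475
t 4.9 grip [ 0.648  -0.1232  0.2718] F [-0.3 -0.7 -0.1] open 0.0475
offset grip->target in tool [ 0.1994 -0.0259  0.08  ] rot [-0.0035 -0.0003 -0.002 ]
t 4.9 grip [ 0.648  -0.1232  0.2718] F [-0.3 -0.7 -0.1] open 0.0475
offset grip->target in tool [ 0.1995 -0.0262 -0.    ] rot [-0.0035 -0.0003 -0.002 ]
```

```bash
python3 -m creep '[{"offset":[0.025,-0.004,0],"rot":[0,0,0]},{"offset":[0.035,-0.005,0],"rot":[0,0,0]},{"offset":[0.035,-0.005,0],"rot":[0,0,0]},{"offset":[0.035,-0.005,0],"rot":[0,0,0]},{"offset":[0.035,-0.004,0],"rot":[0,0,0]}]'
python3 -m creep '[{"offset":[0.025,-0.003,0],"rot":[0,0,0]},{"offset":[0.005,0,0],"rot":[0,0,0]}]'
python3 go.py .608 .074 .192
```

```text
clock: 5.32
tcp_pos: [0.6141, 0.0396, 0.4466]
ee_rot: [0.002, 0.685, 0.729, 0.0]
ft_force: [0.9, -0.1, -1.0]
opening: 0.0477
clock: 5.48
tcp_pos: [0.6074, 0.0747, 0.446]
ee_rot: [0.001, 0.684, 0.729, 0.0]
ft_force: [0.6, 0.4, -1.7]
opening: 0.0474
t 5.4833 grip [0.6078 0.0745 0.274 ] F [ 0.6  0.4 -1.7] open 0.0474
offset grip->target in tool [-0.0004  0.      0.082 ] rot [ 0.0022  0.0013 -0.0073]
```

Directly above slot 3. Take a look for the gap to row_jar_2 before lowering.

```bash
python3 -m creep '[{"offset":[0,0,0.03],"rot":[0.002,0.001,-0.007]},{"offset":[0,0,0.02],"rot":[0,0,0]},{"offset":[0,0,0.005],"rot":[0,0,0]}]'
python3 go.py .608 .074 .192
python3 - <<'E'
from h import *
im,d,c=grab('wrist'); X=cloud(d,c); np.savez('w2.npz',X=X)
im2,d2,c2=grab('scene'); X2=cloud(d2,c2)
m=np.isfinite(X[...,0])&(X[...,2]>.228)&(X[...,2]<.243)&(X[...,1]>.09)&(X[...,1]<.155)&(X[...,0]>.57)&(X[...,0]<.65)
q=X[m]; print(len(q),q.min(0),q.max(0),cv2.minEnclosingCircle(q[:,:2].astype(np.float32)))
cv2.imwrite('pics/w2.png',np.hstack([im[::1,::1],cv2.resize(im2[120:280,150:360],(551,420))])[:, :][::1,::1] if 0 else cv2.resize(np.hstack([im,cv2.resize(im2[120:280,150:360],(551,420))]),(800,302)))
E
```

```text
clock: 5.73
tcp_pos: [0.6074, 0.0773, 0.3911]
ee_rot: [0.002, 0.68, 0.733, 0.002]
ft_force: [-0.7, 0.3, -2.4]
opening: 0.0476
t 5.7333 grip [0.6083 0.0773 0.2191] F [-0.7  0.3 -2.4] open 0.0476
offset grip->target in tool [-0.0033 -0.0007  0.0271] rot [0.0049 0.0002 0.0041]
12202 [0.57224592 0.09004414 0.22800134] [0.64277358 0.15498871 0.24299799] ((0.6059572696685791, 0.11440056562423706), 0.04087267816066742)
```

View pics/w2.png

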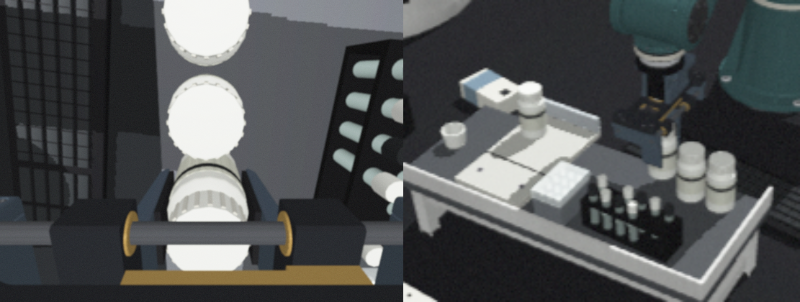

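Left (wrist): both row caps at (206,25) and (206,118), with the held jar at (206,200) in line below them. Right (scene): the held jar is next to row_jar_2, still above the shelf. Lowering next, with the 3 mm y correction.

```bash
python3 - <<'E'
from h import *
X=np.load('w2.npz')['X']
for y0,y1 in((.105,.158),(.163,.215)):
    m=np.isfinite(X[...,0])&(X[...,2]>.2325)&(X[...,2]<.24)&(X[...,1]>y0)&(X[...,1]<y1)&(X[...,0]>.57)&(X[...,0]<.64)
    q=X[m]; print(len(q),np.percentile(q,[1,99],axis=0).round(4).tolist(),cv2.minEnclosingCircle(q[:,:2].astype(np.float32)))
E
python3 -m creep '[{"offset":[-0.0033,0,0.01],"rot":[0.005,0,0.004]},{"offset":[0,0,0.007],"rot":[0,0,0]},{"offset":[0,0,0.002],"rot":[0,0,0]}]'
python3 go.py .608 .074 .1905
```

```text
8788 [[0.5844, 0.1152, 0.2332], [0.6226, 0.1533, 0.2365]] ((0.6035420298576355, 0.13367389142513275), 0.02144574373960495)
7852 [[0.5805, 0.1681, 0.2331], [0.6191, 0.1927, 0.2366]] ((0.5996354222297668, 0.18714499473571777), 0.021299397572875023)
clock: 6.08
tcp_pos: [0.6092, 0.0724, 0.3749]
ee_rot: [0.001, 0.682, 0.731, 0.001]
ft_force: [0.4, -0.8, -1.7]
opening: 0.0478
t 6.0833 grip [0.6097 0.0724 0.2029] F [ 0.4 -0.8 -1.7] open 0.0478
offset grip->target in tool [ 0.0018 -0.0016  0.0124] rot [ 0.003   0.0003 -0.0023]
```

```bash
python3 -m creep '[{"offset":[0.002,-0.0016,0.007],"rot":[0.003,0,-0.002]},{"offset":[0,0,0.003],"rot":[0,0,0]}]'
python3 go.py .608 .075 .1905
```

```text
clock: 6.25
tcp_pos: [0.6078, 0.0738, 0.3648]
ee_rot: [0.0, 0.682, 0.732, 0.0]
ft_force: [-1.8, -0.6, -3.0]
opening: 0.0472
t 6.25 grip [0.6079 0.0738 0.1928] F [-1.8 -0.6 -3. ] open 0.0472
offset grip->target in tool [0.0012 0.0002 0.0023] rot [ 0.001   0.0003 -0.0011]
```

```bash
python3 -m creep '[{"offset":[0.001,0,0.001],"rot":[0,0,0]}]'
python3 -m creep '[{"offset":[0,0,0.001],"rot":[0,0,0]}]'
python3 go.py .608 .075 .1905
```

```text
clock: 6.33
tcp_pos: [0.6076, 0.0747, 0.3634]
ee_rot: [0.0, 0.682, 0.731, 0.0]
ft_force: [-0.3, -0.3, -0.9]
opening: 0.0471
clock: 6.42
tcp_pos: [0.6076, 0.0748, 0.3624]
ee_rot: [0.0, 0.682, 0.731, 0.0]
ft_force: [-7.1, 2.7, 18.2]
opening: 0.0476
t 6.4167 grip [0.6078 0.0748 0.1904] F [-7.1  2.7 18.2] open 0.0476
offset grip->target in tool [ 0.0002  0.0002 -0.0001] rot [ 0.0007  0.0002 -0.0013]
```

Contact at the expected height. Release and rise.

```bash
python3 -m creep '[{"offset":[0,0,0],"rot":[0,0,0]},{"offset":[0,0,0],"rot":[0,0,0]},{"offset":[0,0,0],"rot":[0,0,0]}]' 0.08
python3 -m creep '[{"offset":[0,0,-0.02],"rot":[0,0,0]},{"offset":[0,0,-0.03],"rot":[0,0,0]},{"offset":[0,0,-0.04],"rot":[0,0,0]},{"offset":[0,0,-0.04],"rot":[0,0,0]},{"offset":[0,0,-0.01],"rot":[0,0,0]}]'
python3 go.py .622 -.192 .340
python3 - <<'E'
from h import *
for n in('scene','side'):
    im,d,c=grab(n); X=cloud(d,c)
    for nm,z0,x0,x1,y0,y1 in(('row2',.225,.57,.65,.105,.160),('slot3',.225,.57,.65,.047,.102),('jar2',.237,.58,.68,-.23,-.15)):
        m=np.isfinite(X[...,0])&(X[...,2]>z0)&(X[...,2]<.255)&(X[...,1]>y0)&(X[...,1]<y1)&(X[...,0]>x0)&(X[...,0]<x1)
        q=X[m]; print(n,nm,len(q),[np.round(v,4) for v in cv2.minEnclosingCircle(q[:,:2].astype(np.float32))] if len(q) else '',q[:,2].max() if len(q) else '')
E
```

```text
clock: 6.67
tcp_pos: [0.6081, 0.0751, 0.3633]
ee_rot: [0.001, 0.682, 0.732, 0.001]
ft_force: [0.0, -0.7, 0.1]
opening: 0.0645
clock: 7.08
tcp_pos: [0.6072, 0.0751, 0.5057]
ee_rot: [-0.001, 0.682, 0.732, -0.002]
ft_force: [1.7, 0.2, 0.7]
opening: 0.0801
t 7.0833 grip [0.6065 0.075  0.3337] F [1.7 0.2 0.7] open 0.0801
offset grip->target in tool [-0.2674 -0.0034 -0.0062] rot [-0.004   0.0003 -0.0008]
scene row2 115 [array([0.6046, 0.1339]), np.float64(0.0237)] 0.23950370602071558
scene slot3 117 [array([0.6103, 0.076 ]), np.float64(0.023)] 0.23749423927129
scene jar2 90 [array([ 0.6262, -0.1924]), np.float64(0.0227)] 0.25059819698801533
side row2 111 [array([0.6016, 0.1307]), np.float64(0.0235)] 0.23912892946595776
side slot3 117 [array([0.6048, 0.0746]), np.float64(0.023)] 0.24003113655302122
side jar2 177 [array([ 0.6188, -0.1915]), np.float64(0.0241)] 0.2503368144261694
```

Slot 3 is good: 58 mm from row_jar_2 and in line. Next is the second jar.

```bash
python3 -m creep '[{"offset":[-0.025,0,0],"rot":[-0.004,0,0]},{"offset":[-0.037,0,0],"rot":[0,0,0]},{"offset":[-0.037,0,0],"rot":[0,0,0]},{"offset":[-0.037,0,0],"rot":[0,0,0]},{"offset":[-0.037,0,0],"rot":[0,0,0]}]' 0.07
python3 -m creep '[{"offset":[-0.037,0,0],"rot":[0,0,0]},{"offset":[-0.037,0,0],"rot":[0,0,0]},{"offset":[-0.019,0,0],"rot":[0,0,0]}]'
python3 go.py .624 -.192 .27
python3 go.py .624 -.192 .207
```

```text
clock: 7.6
tcp_pos: [0.6181, -0.0977, 0.4963]
ee_rot: [-0.003, 0.679, 0.735, -0.002]
ft_force: [-0.2, -0.3, 0.8]
opening: 0.0702
clock: 7.85
tcp_pos: [0.6243, -0.1972, 0.4904]
ee_rot: [-0.005, 0.679, 0.734, -0.003]
ft_force: [0.5, 0.1, -0.9]
opening: 0.0701
t 7.85 grip [ 0.6224 -0.1969  0.3185] F [ 0.5  0.1 -0.9] open 0.0701
offset grip->target in tool [0.0046 0.0025 0.0485] rot [-0.0109 -0.003   0.0067]
t 7.85 grip [ 0.6224 -0.1969  0.3185] F [ 0.5  0.1 -0.9] open 0.0701
offset grip->target in tool [0.0044 0.0032 0.1114] rot [-0.0109 -0.003   0.0067]
```

```bash
python3 -m creep '[{"offset":[0.0044,0.003,0.01],"rot":[-0.011,-0.003,0.007]},{"offset":[0,0,0.03],"rot":[0,0,0]},{"offset":[0,0,0.01],"rot":[0,0,0]}]'
python3 go.py .624 -.192 .207
```

```text
clock: 8.1
tcp_pos: [0.6263, -0.1983, 0.4359]
ee_rot: [-0.0, 0.684, 0.73, -0.0]
ft_force: [-0.7, 1.4, -0.8]
opening: 0.0699
t 8.1 grip [ 0.6262 -0.1984  0.2639] F [-0.7  1.4 -0.8] open 0.0699
offset grip->target in tool [ 0.0065 -0.0018  0.0569] rot [-0.0004  0.0004 -0.0064]
```

```bash
python3 -m creep '[{"offset":[0.0065,-0.0018,0.01],"rot":[0,0,-0.006]},{"offset":[0,0,0.025],"rot":[0,0,0]},{"offset":[0,0,0.015],"rot":[0,0,0]},{"offset":[0,0,0.005],"rot":[0,0,0]}]'
python3 go.py .624 -.192 .207
```

```text
clock: 8.43
tcp_pos: [0.6225, -0.1896, 0.3742]
ee_rot: [-0.003, 0.681, 0.732, -0.001]
ft_force: [-0.8, 0.8, 1.3]
opening: 0.0702
t 8.4333 grip [ 0.6215 -0.1893  0.2022] F [-0.8  0.8  1.3] open 0.0702
offset grip->target in tool [-0.0028  0.0023 -0.0048] rot [-0.0057 -0.0021  0.0015]
```

```bash
python3 -m creep '[{"offset":[-0.0028,0.0015,-0.005],"rot":[-0.006,-0.002,0.0015]}]'
python3 go.py .623 -.192 .207
python3 -m creep '[{"offset":[0,0,0],"rot":[0,0,0]},{"offset":[0,0,0],"rot":[0,0,0]},{"offset":[0,0,0],"rot":[0,0,0]}]' 0.03
python3 go.py .623 -.192 .207
```

```text
clock: 8.52
tcp_pos: [0.6235, -0.1913, 0.3769]
ee_rot: [-0.002, 0.681, 0.732, -0.001]
ft_force: [-0.3, 0.7, 0.0]
opening: 0.0698
t 8.5167 grip [ 0.6229 -0.191   0.2049] F [-0.3  0.7  0. ] open 0.0698
offset grip->target in tool [-0.001   0.     -0.0021] rot [-0.0035 -0.0018  0.001 ]
clock: 8.77
tcp_pos: [0.6245, -0.1909, 0.38]
ee_rot: [-0.0, 0.681, 0.733, 0.0]
ft_force: [-1.1, 0.3, 1.6]
opening: 0.0528
t 8.7667 grip [ 0.6244 -0.1908  0.208 ] F [-1.1  0.3  1.6] open 0.0528
offset grip->target in tool [-0.001  -0.0015  0.001 ] rot [-0.0004 -0.0005  0.0021]
```

```bash
python3 -m creep '[{"offset":[0,0,0],"rot":[0,0,0]},{"offset":[0,0,0],"rot":[0,0,0]}]'
python3 -m creep '[{"offset":[0,0,0],"rot":[0,0,0]}]'
python3 go.py .6120 .0175 .207
python3 -m creep '[{"offset":[0,0,-0.01],"rot":[0,0,0]},{"offset":[0,0,-0.02],"rot":[0,0,0]},{"offset":[0,0,-0.03],"rot":[0,0,0]},{"offset":[0,0,-0.01],"rot":[0,0,0]}]'
python3 go.py .6120 .0175 .272
```

```text
clock: 8.93
tcp_pos: [0.6248, -0.1909, 0.3817]
ee_rot: [0.001, 0.681, 0.733, 0.0]
ft_force: [-1.1, 0.4, -0.7]
opening: 0.0475
clock: 9.02
tcp_pos: [0.6248, -0.191, 0.3822]
ee_rot: [0.001, 0.681, 0.733, 0.001]
ft_force: [-0.7, 0.0, -1.5]
opening: 0.0476
t 9.0167 grip [ 0.6251 -0.1911  0.2102] F [-0.7  0.  -1.5] open 0.0476
offset grip->target in tool [0.209  0.0022 0.003 ] rot [0.0021 0.0006 0.0021]
clock: 9.35
tcp_pos: [0.624, -0.1908, 0.4536]
ee_rot: [-0.001, 0.681, 0.733, -0.0]
ft_force: [0.1, 0.2, 0.1]
opening: 0.0474
t 9.35 grip [ 0.6236 -0.1906  0.2816] F [0.1 0.2 0.1] open 0.0474
offset grip->target in tool [0.2084 0.0037 0.0099] rot [-0.0024 -0.0014  0.0019]
```

```bash
python3 -m creep '[{"offset":[0.022,0.001,0],"rot":[0,0,0]},{"offset":[0.034,0.001,0],"rot":[0,0,0]},{"offset":[0.034,0,0],"rot":[0,0,0]},{"offset":[0.034,0,0],"rot":[0,0,0]},{"offset":[0.034,0,0],"rot":[0,0,0]}]'
python3 -m creep '[{"offset":[0.034,0,0],"rot":[0,0,0]},{"offset":[0.01,0,0],"rot":[0,0,0]}]'
python3 go.py .6120 .0175 .200
```

```text
clock: 9.77
tcp_pos: [0.6147, -0.0334, 0.4594]
ee_rot: [0.003, 0.683, 0.73, 0.001]
ft_force: [0.7, 1.4, -1.3]
opening: 0.0475
clock: 9.93
tcp_pos: [0.6107, 0.0154, 0.4599]
ee_rot: [0.003, 0.683, 0.73, 0.002]
ft_force: [-0.2, -0.6, -1.3]
opening: 0.0478
t 9.9333 grip [0.6119 0.0152 0.2879] F [-0.2 -0.6 -1.3] open 0.0478
offset grip->target in tool [ 0.0025 -0.0004  0.0879] rot [ 0.007   0.0017 -0.0045]
```

```bash
python3 -m creep '[{"offset":[0.0025,0,0.03],"rot":[0.007,0.002,-0.0045]},{"offset":[0,0,0.03],"rot":[0,0,0]},{"offset":[0,0,0.01],"rot":[0,0,0]},{"offset":[0,0,0.002],"rot":[0,0,0]}]'
python3 go.py .6120 .0175 .198
```

```text
clock: 10.27
tcp_pos: [0.611, 0.0214, 0.3888]
ee_rot: [0.002, 0.68, 0.734, 0.002]
ft_force: [-0.9, -1.3, -0.8]
opening: 0.0481
t 10.2667 grip [0.612  0.0215 0.2168] F [-0.9 -1.3 -0.8] open 0.0481
offset grip->target in tool [-0.0039 -0.0004  0.0188] rot [ 0.0054 -0.      0.005 ]
```

```bash
python3 -m creep '[{"offset":[-0.0039,0,0.01],"rot":[0.005,0,0.005]},{"offset":[0,0,0.004],"rot":[0,0,0]},{"offset":[0,0,0],"rot":[0,0,0]}]'
python3 go.py .6120 .0175 .198
```

```text
clock: 10.52
tcp_pos: [0.612, 0.016, 0.3751]
ee_rot: [0.0, 0.682, 0.731, 0.0]
ft_force: [-0.2, -1.0, -1.0]
opening: 0.0479
t 10.5167 grip [0.6121 0.016  0.2031] F [-0.2 -1.  -1. ] open 0.0479
offset grip->target in tool [0.0015 0.     0.0051] rot [ 0.0003  0.0002 -0.0017]
```

```bash
python3 -m creep '[{"offset":[0.0015,0,0.0025],"rot":[0,0,-0.0015]}]'
python3 -m creep '[{"offset":[0,0,0.0015],"rot":[0,0,0]}]'
python3 -m creep '[{"offset":[0,0,0.001],"rot":[0,0,0]}]'
python3 go.py .6120 .0175 .198
```

```text
clock: 10.6
tcp_pos: [0.6123, 0.017, 0.3735]
ee_rot: [0.001, 0.682, 0.732, 0.0]
ft_force: [0.2, -0.2, -1.1]
opening: 0.0478
clock: 10.68
tcp_pos: [0.6125, 0.0168, 0.3724]
ee_rot: [0.001, 0.682, 0.731, 0.001]
ft_force: [-0.6, 0.4, -1.6]
opening: 0.0476
clock: 10.77
tcp_pos: [0.6127, 0.0167, 0.3718]
ee_rot: [0.001, 0.682, 0.731, 0.001]
ft_force: [0.4, -0.2, -1.2]
opening: 0.0474
t 10.7667 grip [0.6133 0.0167 0.1998] F [ 0.4 -0.2 -1.2] open 0.0474
offset grip->target in tool [ 0.0009 -0.0012  0.0018] rot [ 0.0031  0.0005 -0.0015]
```

```bash
python3 -m creep '[{"offset":[0,0,0.0015],"rot":[0.003,0,-0.0015]}]'
python3 -m creep '[{"offset":[0,0,0.001],"rot":[0,0,0]}]'
python3 -m creep '[{"offset":[0,0,0.001],"rot":[0,0,0]}]'
python3 go.py .6120 .0175 .198
```

```text
clock: 10.85
tcp_pos: [0.6129, 0.0166, 0.3708]
ee_rot: [0.001, 0.681, 0.732, 0.0]
ft_force: [-0.3, 0.2, -1.3]
opening: 0.0474
clock: 10.93
tcp_pos: [0.6129, 0.0166, 0.3699]
ee_rot: [0.001, 0.681, 0.732, 0.0]
ft_force: [-1.0, 0.5, -1.7]
opening: 0.0474
clock: 11.02
tcp_pos: [0.613, 0.0166, 0.3691]
ee_rot: [0.001, 0.681, 0.732, 0.0]
ft_force: [-0.4, 0.4, -1.9]
opening: 0.0476
t 11.0167 grip [0.6133 0.0166 0.1971] F [-0.4  0.4 -1.9] open 0.0476
offset grip->target in tool [ 0.001  -0.0012 -0.0009] rot [0.0016 0.0006 0.    ]
```

```bash
python3 -m creep '[{"offset":[0,0,0.001],"rot":[0,0,0]}]'
python3 -m creep '[{"offset":[0,0,0.001],"rot":[0,0,0]}]'
python3 go.py .6120 .0175 .195
```

```text
clock: 11.1
tcp_pos: [0.6131, 0.0167, 0.3683]
ee_rot: [0.001, 0.681, 0.732, 0.0]
ft_force: [-6.8, -1.2, 16.6]
opening: 0.0474
clock: 11.18
tcp_pos: [0.6132, 0.0167, 0.3683]
ee_rot: [0.001, 0.681, 0.732, 0.0]
ft_force: [-11.2, -0.8, 23.3]
opening: 0.0473
t 11.1833 grip [0.6135 0.0165 0.1963] F [-11.2  -0.8  23.3] open 0.0473
offset grip->target in tool [ 0.0011 -0.0014  0.0013] rot [0.0015 0.0008 0.0003]
```

```bash
python3 -m creep '[{"offset":[0,0,0],"rot":[0,0,0]},{"offset":[0,0,0],"rot":[0,0,0]},{"offset":[0,0,0],"rot":[0,0,0]},{"offset":[0,0,0],"rot":[0,0,0]}]' 0.08
python3 -m creep '[{"offset":[0,0,-0.02],"rot":[0,0,0]},{"offset":[0,0,-0.03],"rot":[0,0,0]},{"offset":[0,0,-0.04],"rot":[0,0,0]},{"offset":[0,0,-0.03],"rot":[0,0,0]}]'
python3 -m creep '[{"offset":[0,-0.02,-0.02],"rot":[0,0,0]},{"offset":[-0.02,-0.035,0],"rot":[0,0,0]},{"offset":[-0.02,0,0],"rot":[0,0,0]},{"offset":[0,0,0],"rot":[0,0,0]}]' 0.05
cat > look.py <<'E'
from h import *
import sys
tag=sys.argv[1]
print(st()[0]['clock'],st()[1])
for n in('scene','side','wrist'):
    im,d,c=grab(n); X=cloud(d,c); cv2.imwrite(f'pics/{n}_{tag}.png',im); np.savez(f'{n}_{tag}.npz',im=im,X=X)
    for nm,z0,z1,x0,x1,y0,y1 in(('row1',.225,.245,.57,.65,.162,.215),('row2',.225,.245,.57,.65,.105,.160),('slot3',.225,.245,.57,.65,.047,.102),('slot4',.225,.245,.57,.66,-.015,.044),('rail',.176,.19,.38,.6,-.28,-.05)):
        m=np.isfinite(X[...,0])&(X[...,2]>z0)&(X[...,2]<z1)&(X[...,1]>y0)&(X[...,1]<y1)&(X[...,0]>x0)&(X[...,0]<x1)
        q=X[m]
        if len(q)<40: continue
        print(n,nm,len(q),[np.round(v,4).tolist() for v in (cv2.minEnclosingCircle(q[:,:2].astype(np.float32)) if nm!='rail' else cv2.minAreaRect(q[:,:2].astype(np.float32)))],q[:,2].max())
    m=np.isfinite(X[...,0])&(abs(X[...,2]-.152)<.003)&(X[...,1]<-.07)&(X[...,1]>-.26)&(X[...,0]>.38)&(X[...,0]<.82)
    q=X[m]
    if len(q)>40: print(n,'board',len(q),cv2.minAreaRect(q[:,:2].astype(np.float32)))
E
python3 look.py a
```

```text
clock: 11.52
tcp_pos: [0.6135, 0.0167, 0.3692]
ee_rot: [0.001, 0.681, 0.732, 0.001]
ft_force: [-0.3, 0.4, -0.4]
opening: 0.0714
clock: 11.85
tcp_pos: [0.6119, 0.0169, 0.4853]
ee_rot: [-0.004, 0.681, 0.732, -0.004]
ft_force: [0.2, 1.0, 0.3]
opening: 0.0801
clock: 12.18
tcp_pos: [0.5592, -0.0272, 0.5151]
ee_rot: [0.001, 0.68, 0.733, 0.0]
ft_force: [0.8, 0.5, -0.0]
opening: 0.0561
12.1833 [ 0.55921935 -0.02723984  0.51505212]
scene row1 123 [[0.6043, 0.1859], 0.023] 0.23848064906652577
scene row2 121 [[0.6064, 0.1347], 0.0234] 0.23863601009453417
scene slot3 114 [[0.6132, 0.077], 0.0223] 0.23786564110932817
scene slot4 109 [[0.6151, 0.0148], 0.0246] 0.23809450893583628
scene rail 104 [[0.5659, -0.1588], [0.0179, 0.1405], 1.619] 0.1864825555068541
scene board 1482 ((0.6816228628158569, -0.15799584984779358), (0.24267423152923584, 0.14418767392635345), 2.724935293197632)
side row1 96 [[0.5982, 0.1864], 0.0237] 0.23886733065080235
side row2 101 [[0.6007, 0.1308], 0.0233] 0.2400923766497669
side slot3 114 [[0.6049, 0.0743], 0.0226] 0.23978500862465157
side slot4 124 [[0.6097, 0.0148], 0.024] 0.2378862615976931
side rail 155 [[0.5611, -0.164], [0.0114, 0.1389], 2.2871] 0.18595590469550882
side board 2591 ((0.6893715858459473, -0.15580755472183228), (0.2682553231716156, 0.1469614952802658), 2.770484447479248)
wrist row2 673 [[0.604, 0.1216], 0.0172] 0.23714101269521815
wrist slot3 3208 [[0.6081, 0.0776], 0.0214] 0.23764550773525944
wrist slot4 2635 [[0.6131, 0.0166], 0.0215] 0.23745468284259447
wrist rail 844 [[0.5622, -0.1574], [0.01, 0.1347], 2.336] 0.18421988910942177
wrist board 8076 ((0.6929773092269897, -0.15173158049583435), (0.2652815878391266, 0.1429033726453781), 4.281833171844482)
```

View pics/wrist_a.png

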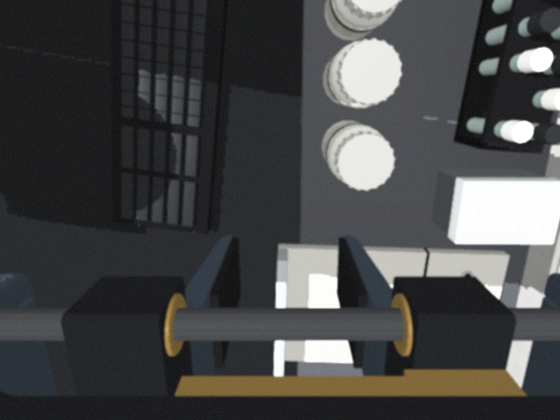

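Both jars stand in line at (360,75) and (362,158); the measured spacings are 57 mm and 60 mm. The board is clear at about (350,300), with its rail along column 282 and its line at (427,262). Next, above the rail.

```bash
python3 go.py .5622 -.1605 .26 .04
python3 -m creep '[{"offset":[-0.033,0.0025,0],"rot":[0,0,0.01]},{"offset":[-0.033,0.0025,0],"rot":[0,0,0.01]},{"offset":[-0.033,0.003,0],"rot":[0,0,0.01]},{"offset":[-0.033,0.003,0.02],"rot":[0,0,0]},{"offset":[0,0,0.02],"rot":[0,0,0]}]' 0.05
python3 go.py .5622 -.1605 .176 .04
```

```text
t 12.3333 grip [ 0.5596 -0.0254  0.3417] F [-1.2  0.8  0.1] open 0.0502
offset grip->target in tool [-0.1349 -0.0075  0.0817] rot [-0.0008  0.0002  0.0347]
clock: 12.75
tcp_pos: [0.5828, -0.1571, 0.4743]
ee_rot: [0.001, 0.689, 0.725, 0.001]
ft_force: [-0.4, 0.5, -0.5]
opening: 0.0499
t 12.75 grip [ 0.5833 -0.1572  0.3023] F [-0.4  0.5 -0.5] open 0.0499
offset grip->target in tool [-0.0021 -0.0216  0.1262] rot [0.0029 0.0009 0.0106]
```

```bash
python3 -m creep '[{"offset":[-0.002,-0.0216,0],"rot":[0.003,0.001,0.0106]},{"offset":[0,0,0.03],"rot":[0,0,0]},{"offset":[0,0,0.03],"rot":[0,0,0]},{"offset":[0,0,0.01],"rot":[0,0,0]},{"offset":[0,0,0],"rot":[0,0,0]}]'
python3 go.py .5622 -.1605 .176 .04
```

```text
clock: 13.17
tcp_pos: [0.5625, -0.1598, 0.3955]
ee_rot: [-0.004, 0.693, 0.721, -0.001]
ft_force: [-0.2, 1.1, -0.3]
opening: 0.0498
t 13.1667 grip [ 0.5613 -0.1593  0.2235] F [-0.2  1.1 -0.3] open 0.0498
offset grip->target in tool [-0.0014  0.0012  0.0475] rot [-0.0068 -0.0032 -0.0016]
```

```bash
python3 -m creep '[{"offset":[-0.001,0.001,0.015],"rot":[-0.007,-0.003,-0.0016]},{"offset":[0,0,0.015],"rot":[0,0,0]},{"offset":[0,0,0.004],"rot":[0,0,0]}]'
python3 go.py .5622 -.1605 .176 .04
```

```text
clock: 13.42
tcp_pos: [0.5658, -0.1596, 0.3628]
ee_rot: [0.001, 0.692, 0.722, 0.001]
ft_force: [-0.1, 0.6, 0.0]
opening: 0.05
t 13.4167 grip [ 0.5661 -0.1596  0.1908] F [-0.1  0.6  0. ] open 0.05
offset grip->target in tool [-0.0007 -0.004   0.0148] rot [0.0017 0.0002 0.0019]
```

```bash
python3 -m creep '[{"offset":[0,-0.004,0.007],"rot":[0.0017,0,0.002]},{"offset":[0,0,0.004],"rot":[0,0,0]}]'
python3 go.py .5622 -.1605 .176 .04
```

```text
clock: 13.58
tcp_pos: [0.5628, -0.1593, 0.3528]
ee_rot: [0.001, 0.693, 0.721, 0.0]
ft_force: [-0.6, -0.4, 0.1]
opening: 0.0502
t 13.5833 grip [ 0.563  -0.1594  0.1808] F [-0.6 -0.4  0.1] open 0.0502
offset grip->target in tool [-0.0011 -0.0008  0.0048] rot [0.001  0.0006 0.0008]
```

```bash
python3 -m creep '[{"offset":[-0.001,-0.0008,0.0035],"rot":[0.001,0,0.001]},{"offset":[0,0,0.001],"rot":[0,0,0]}]' 0.022
python3 go.py .5622 -.1605 .176 .04
python3 -m creep '[{"offset":[0,0,0.0005],"rot":[0,0,0]},{"offset":[0,0,0.0005],"rot":[0,0,0]}]' 0.022
python3 go.py .5622 -.1605 .176 .04
```

```text
clock: 13.75
tcp_pos: [0.5624, -0.1603, 0.3489]
ee_rot: [0.001, 0.693, 0.721, -0.0]
ft_force: [-0.9, -0.6, 0.5]
opening: 0.0393
t 13.75 grip [ 0.5625 -0.1604  0.1769] F [-0.9 -0.6  0.5] open 0.0393
offset grip->target in tool [-0.0001 -0.0003  0.0009] rot [ 0.0007  0.0009 -0.    ]
clock: 13.92
tcp_pos: [0.5626, -0.1604, 0.3488]
ee_rot: [0.001, 0.693, 0.721, 0.0]
ft_force: [-0.5, -0.2, 0.1]
opening: 0.0262
t 13.9167 grip [ 0.563  -0.1606  0.1768] F [-0.5 -0.2  0.1] open 0.0262
offset grip->target in tool [ 0.0001 -0.0008  0.0008] rot [ 0.0018  0.0012 -0.0001]
```

```bash
python3 -m creep '[{"offset":[0,-0.0005,0],"rot":[0.001,0.001,0]},{"offset":[0,0,0],"rot":[0,0,0]},{"offset":[0,0,0],"rot":[0,0,0]}]' 0
python3 -m creep '[{"offset":[0,0,0],"rot":[0,0,0]},{"offset":[0,0,0],"rot":[0,0,0]}]'
python3 go.py .4332 -.1745 .176
python3 look.py b
```

```text
clock: 14.17
tcp_pos: [0.5622, -0.1605, 0.3494]
ee_rot: [0.001, 0.693, 0.721, 0.0]
ft_force: [0.7, -0.2, -5.0]
opening: 0.0098
clock: 14.33
tcp_pos: [0.5621, -0.1605, 0.3494]
ee_rot: [0.001, 0.693, 0.721, 0.0]
ft_force: [0.9, -0.6, -1.1]
opening: 0.0096
t 14.3333 grip [ 0.5623 -0.1606  0.1774] F [ 0.9 -0.6 -1.1] open 0.0096
offset grip->target in tool [-0.0088 -0.1296  0.0012] rot [ 0.0013  0.0004 -0.0319]
14.3333 [ 0.56210545 -0.16051712  0.34941478]
scene row1 123 [[0.6027, 0.1856], 0.024] 0.23819963573761282
scene row2 120 [[0.6065, 0.1317], 0.0227] 0.23716307837718809
scene slot3 111 [[0.6107, 0.0767], 0.0229] 0.23863728961668462
scene slot4 110 [[0.6162, 0.0169], 0.0227] 0.23795408591637246
scene rail 81 [[0.5652, -0.139], [0.0303, 0.0872], 14.6339] 0.189727797194428
scene board 1491 ((0.6798941493034363, -0.15794220566749573), (0.24723343551158905, 0.14342844486236572), 1.8939027786254883)
side rail 134 [[0.5649, -0.1885], [0.0302, 0.0871], 13.9648] 0.18993498351896
side board 2476 ((0.6895322799682617, -0.15645398199558258), (0.26483815908432007, 0.14482830464839935), 1.967790961265564)
wrist rail 5382 [[0.5615, -0.1499], [0.1191, 0.0308], 83.116] 0.18997752586188532
wrist board 44821 ((0.6347554922103882, -0.15753576159477234), (0.15257377922534943, 0.14036409556865692), 2.338385581970215)
```

```bash
python3 -m creep '[{"offset":[-0.0007,-0.005,0],"rot":[0.001,0,-0.002]},{"offset":[-0.0007,-0.008,0],"rot":[0,0,-0.0025]}]'
python3 go.py .4332 -.1745 .1774
python3 -m creep '[{"offset":[-0.0007,-0.008,0],"rot":[0,0,-0.0025]},{"offset":[-0.0007,-0.008,0],"rot":[0,0,-0.0025]}]'
python3 go.py .4332 -.1745 .1774
```

```text
clock: 14.65
tcp_pos: [0.5496, -0.1624, 0.3494]
ee_rot: [0.001, 0.691, 0.723, 0.0]
ft_force: [2.3, -0.4, -2.9]
opening: 0.0102
t 14.65 grip [ 0.5499 -0.1625  0.1774] F [ 2.3 -0.4 -2.9] open 0.0102
offset grip->target in tool [-0.0068 -0.1171 -0.0002] rot [ 0.0015  0.0006 -0.0267]
clock: 14.82
tcp_pos: [0.5322, -0.1647, 0.3494]
ee_rot: [0.001, 0.689, 0.725, 0.001]
ft_force: [3.2, -0.5, -2.8]
opening: 0.0094
t 14.8167 grip [ 0.5326 -0.1648  0.1774] F [ 3.2 -0.5 -2.8] open 0.0094
offset grip->target in tool [-0.0047 -0.0998 -0.0002] rot [ 0.0023  0.0007 -0.0208]
```

```bash
python3 -m creep '[{"offset":[-0.0005,-0.009,0],"rot":[0.002,0,-0.0025]},{"offset":[-0.0005,-0.009,0],"rot":[0,0,-0.0025]},{"offset":[-0.0005,-0.009,0],"rot":[0,0,-0.0025]}]'
python3 go.py .4332 -.1745 .1774
python3 -m creep '[{"offset":[-0.0005,-0.009,0],"rot":[0.001,0,-0.0025]},{"offset":[-0.0005,-0.009,0],"rot":[0,0,-0.0025]},{"offset":[-0.0005,-0.009,0],"rot":[0,0,-0.0025]}]'
python3 go.py .4332 -.1745 .1774
```

```text
clock: 15.07
tcp_pos: [0.502, -0.1679, 0.3494]
ee_rot: [0.0, 0.686, 0.728, -0.0]
ft_force: [2.1, 0.1, -2.6]
opening: 0.0096
t 15.0667 grip [ 0.502  -0.168   0.1774] F [ 2.1  0.1 -2.6] open 0.0096
offset grip->target in tool [-0.0024 -0.0691 -0.    ] rot [ 0.0003  0.0007 -0.0128]
clock: 15.32
tcp_pos: [0.4716, -0.1713, 0.3494]
ee_rot: [-0.0, 0.683, 0.73, -0.0]
ft_force: [2.4, 0.0, -3.0]
opening: 0.0095
t 15.3167 grip [ 0.4715 -0.1714  0.1774] F [ 2.4  0.  -3. ] open 0.0095
offset grip->target in tool [-0.0005 -0.0384  0.    ] rot [-0.0008  0.0006 -0.0048]
```

```bash
python3 -m creep '[{"offset":[0,-0.009,0],"rot":[-0.0005,0,-0.002]},{"offset":[0,-0.009,0],"rot":[0,0,-0.002]},{"offset":[0,-0.009,0],"rot":[0,0,0]},{"offset":[0,0,0],"rot":[0,0,0]}]'
python3 go.py .4332 -.1745 .1774
python3 look.py c
python3 - <<'E'
from h import *
t=[np.load(f'{n}_c.npz')['im'] for n in('scene','side')]
a=cv2.resize(t[0][140:260,140:300],(800//2,300),interpolation=cv2.INTER_CUBIC)
b=cv2.resize(t[1][180:300,240:400],(400,300),interpolation=cv2.INTER_CUBIC)
cv2.imwrite('pics/c.png',np.hstack([a,b]))
E
```

```text
clock: 15.65
tcp_pos: [0.4397, -0.1734, 0.3493]
ee_rot: [-0.0, 0.682, 0.732, -0.001]
ft_force: [-3.2, 0.0, 0.0]
opening: 0.0094
t 15.65 grip [ 0.4395 -0.1734  0.1773] F [-3.2  0.   0. ] open 0.0094
offset grip->target in tool [-0.0006 -0.0064 -0.0001] rot [-0.0013  0.0003 -0.0007]
15.65 [ 0.43971815 -0.17338019  0.34925513]
scene row1 121 [[0.6033, 0.1855], 0.0228] 0.23760083410292743
scene row2 120 [[0.6071, 0.1338], 0.0238] 0.2374647162145047
scene slot3 110 [[0.6095, 0.0749], 0.0235] 0.23929505828931474
scene slot4 110 [[0.6147, 0.0151], 0.0239] 0.23842286613422292
scene rail 75 [[0.4469, -0.1693], [0.0286, 0.1285], 16.448] 0.18995945532824865
scene board 1275 ((0.5608446598052979, -0.16568118333816528), (0.2384783923625946, 0.14518871903419495), 4.353365898132324)
side row1 94 [[0.5994, 0.1862], 0.0237] 0.2385223618056994
side row2 111 [[0.6031, 0.1316], 0.0234] 0.23908360407575835
side slot3 116 [[0.6068, 0.0737], 0.0235] 0.23950428572452942
side slot4 125 [[0.6126, 0.0153], 0.0254] 0.23821348321434266
side rail 140 [[0.4418, -0.1937], [0.0299, 0.103], 14.6524] 0.1890942552788507
side board 2681 ((0.628808319568634, -0.16036772727966309), (0.3894041180610657, 0.14547333121299744), 4.17052698135376)
wrist rail 5393 [[0.4414, -0.1627], [0.0309, 0.1189], 13.4409] 0.18999883239721377
wrist board 44854 ((0.5123333930969238, -0.16820161044597626), (0.15181386470794678, 0.14036640524864197), 4.176631450653076)
```

View pics/c.png

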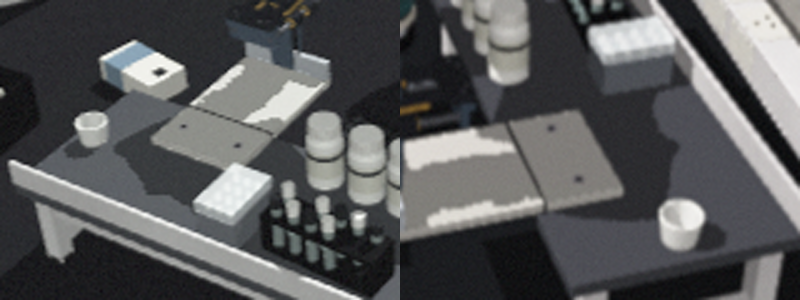

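View pics/wrist_c.png

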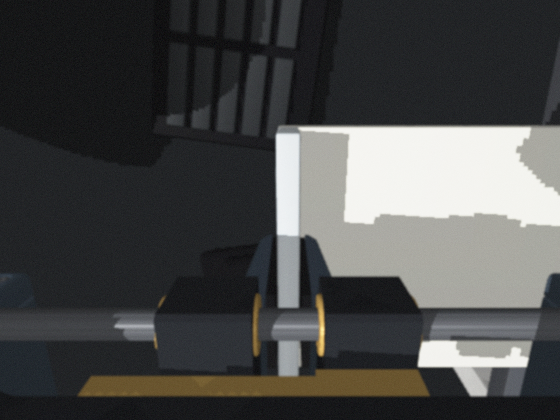

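The scene crop (left) shows the line running (190,107) to (272,135), slightly behind the front edge. In the side crop (right) it runs (507,122) to (547,208) and the shelf corner is at (540,225). The wrist view shows the rail pinched at (288,320). Measure line against edge in each camera, so that camera bias cancels.

```bash
cat > line.py <<'E'
from h import *
import sys
tag=sys.argv[1]; n=np.array([.9974,.0714]); t=np.array([-.0714,.9974])
for cam in('scene','side'):
    z=np.load(f'{cam}_{tag}.npz'); X=z['X']; g=cv2.cvtColor(z['im'],cv2.COLOR_BGR2GRAY).astype(float)
    s=(X[...,:2]-[.5711,0])@n; y=X[...,:2]@t
    # line: on the board's top, dark relative to local background
    bg=cv2.medianBlur(g.astype(np.uint8),11).astype(float)
    b=(abs(X[...,2]-.152)<.006)&(y>-.255)&(y<-.15)&(abs(s)<.035)
    w=np.where(b,np.clip(bg-g-8,0,None),0)
    yy,ss,ww=y[w>0],s[w>0],w[w>0]; k=np.ones(len(yy),bool)
    for _ in range(4):
        a=np.polyfit(yy[k],ss[k],1,w=np.sqrt(ww[k])); k=abs(np.polyval(a,yy)-ss)<.004
    yl=-.2035
    # edge: first shelf-top point for each y bin clear of the board and jars
    E=[]
    for y0 in np.concatenate([np.arange(-.33,-.29,.004),np.arange(-.115,-.045,.004)]):
        q=s[(abs(X[...,2]-.14)<.004)&(y>=y0)&(y<y0+.004)&(abs(s)<.03)]
        if len(q): E.append((y0+.002,q.min()))
    E=np.array(E); e=np.polyfit(E[:,0],E[:,1],1) if len(E)>3 else [0,np.nan]
    print(cam,'line n',k.sum(),'s at mid %.4f slope %.4f'%(np.polyval(a,yl),a[0]),'edge n',len(E),'s near board %.4f, med %.4f slope %.4f'%(np.polyval(e,yl),np.median(E[:,1]),e[0]))
    q=(abs(X[...,2]-.152)<.003)&(y>-.27)&(y<-.14)&(s<.13)&(s>-.1)
    print('  board y range',np.percentile(y[q],[1,99]),'back s',np.percentile(s[q],99.5),'z med line area',np.median(X[...,2][b]))
E
python3 line.py c
```

```text
scene line n 30 s at mid 0.0081 slope -0.0259 edge n 22 s near board 0.0081, med 0.0061 slope 0.0156
  board y range [-0.26846509 -0.1419171 ] back s 0.09652880348011098 z med line area 0.15146220383849074
side line n 74 s at mid 0.0078 slope 0.0037 edge n 29 s near board -0.0002, med -0.0009 slope 0.0113
  board y range [-0.26901511 -0.14108562] back s 0.09057641073722696 z med line area 0.1521522407623045
```

```bash
cat > prof.py <<'E'
from h import *
import sys
tag=sys.argv[1]; n=np.array([.9974,.0714]); t=np.array([-.0714,.9974]); S=np.arange(-.03,.0301,.0015)
def prof(cam,im,y0,y1,z):
    c=imaging.get_calibration(cam); M=np.array(c['world_to_cam']); f=210/np.tan(np.radians(c['fovy'])/2)
    out=[]
    for y in np.linspace(y0,y1,60):
        P=np.array([*([.5711,0]+n*0+t*y),z])+np.outer(S,[*n,0]); Q=P@M[:3,:3].T+M[:3,3]
        u=c['cx']+f*Q[:,0]/-Q[:,2]; v=c['cy']-f*Q[:,1]/-Q[:,2]
        out.append(cv2.remap(im,u.astype(np.float32)[None],v.astype(np.float32)[None],cv2.INTER_LINEAR)[0])
    return np.mean(out,0)
for cam in('scene','side'):
    im=cv2.cvtColor(np.load(f'{cam}_{tag}.npz')['im'],cv2.COLOR_BGR2GRAY).astype(np.float32)
    for nm,a,b,z in(('line L',-.195,-.145,.152),('line R',-.262,-.212,.152),('edge R',-.325,-.285,.14),('edge L',-.115,-.05,.14)):
        p=prof(cam,im,a,b,z)
        if 'line' in nm:
            i=np.argmin(p[8:-6])+8; w=np.clip(np.maximum(p[i-4],p[i+4])-p[i-4:i+5]-2,0,None); r=(w*S[i-4:i+5]).sum()/w.sum()
        else:
            i=np.argmax(abs(np.diff(p))); h=(np.median(p[max(0,i-8):i-1])+np.median(p[i+3:i+10]))/2
            r=S[i]+.00075
        print(cam,nm,'%.4f'%r,np.round(p[::2]).astype(int).tolist())
E
python3 prof.py c
```

```text
scene line L 0.0088 [143, 143, 142, 143, 144, 144, 144, 144, 144, 144, 143, 137, 112, 97, 118, 136, 141, 142, 142, 143, 142]
scene line R 0.0091 [104, 105, 102, 99, 98, 96, 102, 104, 105, 104, 101, 99, 83, 71, 81, 100, 112, 115, 117, 117, 118]
scene edge R 0.0023 [165, 163, 163, 160, 156, 155, 153, 152, 151, 149, 137, 117, 103, 98, 96, 96, 96, 96, 96, 95, 95]
scene edge L 0.0023 [97, 95, 94, 93, 90, 86, 81, 75, 66, 65, 73, 82, 87, 86, 85, 84, 84, 84, 85, 84, 84]
side line L 0.0080 [126, 126, 126, 126, 127, 127, 127, 126, 127, 127, 128, 120, 88, 81, 113, 125, 126, 125, 126, 126, 126]
side line R 0.0084 [110, 111, 114, 114, 112, 113, 118, 129, 132, 130, 127, 116, 98, 97, 108, 109, 108, 106, 105, 103, 103]
side edge R -0.0067 [17, 17, 17, 17, 16, 17, 15, 27, 51, 68, 78, 79, 79, 79, 79, 79, 79, 79, 79, 78, 79]
side edge L 0.0098 [151, 145, 128, 112, 104, 102, 101, 99, 105, 110, 109, 106, 97, 79, 61, 74, 90, 93, 91, 91, 91]
```

Line minus edge comes to +7 to 9 mm in scene, about +9 mm in side and +6.4 mm from kinematics, and the line is square within 0.01 rad. Draw 7.5 mm further.

```bash
python3 -m creep '[{"offset":[0,-0.0035,0],"rot":[-0.001,0,0]},{"offset":[0,-0.003,0],"rot":[0,0,0]},{"offset":[0,0,0],"rot":[0,0,0]}]'
python3 go.py .432 -.174 .1774
python3 look.py d | grep -v rail; python3 prof.py d | cut -c1-22
```

```text
clock: 16.05
tcp_pos: [0.4351, -0.1739, 0.3493]
ee_rot: [0.0, 0.681, 0.732, -0.0]
ft_force: [-3.1, -0.5, -1.3]
opening: 0.0102
t 16.05 grip [ 0.4352 -0.174   0.1773] F [-3.1 -0.5 -1.3] open 0.0102
offset grip->target in tool [ 0.0003 -0.0032 -0.0001] rot [0.0005 0.0005 0.0001]
16.05 [ 0.4351348  -0.17394381  0.34931945]
scene row1 121 [[0.604, 0.187], 0.0218] 0.2382141095277147
scene row2 120 [[0.6054, 0.136], 0.0251] 0.23836148649168676
scene slot3 115 [[0.6117, 0.0747], 0.0234] 0.23853060054377306
scene slot4 110 [[0.6153, 0.0162], 0.0267] 0.23880139828253966
scene board 1303 ((0.5563366413116455, -0.16655859351158142), (0.24108725786209106, 0.14346978068351746), 4.802892684936523)
side row1 94 [[0.5992, 0.1845], 0.0222] 0.2385314883408035
side row2 110 [[0.6025, 0.1302], 0.0223] 0.23812976280585207
side slot3 115 [[0.6069, 0.0743], 0.0228] 0.23824278172654456
side slot4 128 [[0.6117, 0.014], 0.0225] 0.2388125092598925
side board 2720 ((0.6266779899597168, -0.16028167307376862), (0.39614200592041016, 0.1464996039867401), 4.442159652709961)
wrist board 44849 ((0.5068756341934204, -0.168818399310112), (0.15161849558353424, 0.14044037461280823), 4.124904155731201)
scene line L 0.0044 [1
scene line R 0.0049 [1
scene edge R 0.0023 [1
scene edge L -0.0127 [
side line L 0.0029 [12
side line R 0.0036 [11
side edge R -0.0067 [1
side edge L 0.0053 [13
```

```bash
python3 -m creep '[{"offset":[0,-0.0035,0],"rot":[0,0,0]},{"offset":[0,-0.001,0],"rot":[0,0,0]},{"offset":[0,0,0],"rot":[0,0,0]},{"offset":[0,0,0],"rot":[0,0,0]}]'
python3 go.py .432 -.174 .1774
python3 look.py e | grep -c slot; python3 prof.py e | cut -c1-22
python3 go.py .432 -.174 .1774
python3 - <<'E'
from h import *
t=[np.load(f'{n}_e.npz')['im'] for n in('scene','side')]
a=cv2.resize(t[0][165:245,160:267],(400,300),interpolation=cv2.INTER_CUBIC)
b=cv2.resize(t[1][205:285,245:352],(400,300),interpolation=cv2.INTER_CUBIC)
cv2.imwrite('pics/e.png',np.hstack([a,b]))
X=np.load('side_e.npz')['X']; m=np.isfinite(X[...,0])&(abs(X[...,2]-.152)<.008)&(X[...,1]<-.11)&(X[...,1]>-.22)&(X[...,0]>.47)&(X[...,0]<.64)
q=X[m]; a=np.linalg.lstsq(np.c_[q[:,:2],np.ones(len(q))],q[:,2],rcond=None)[0]; print('board slope',a)
E
```

```text
clock: 16.53
tcp_pos: [0.431, -0.1743, 0.3494]
ee_rot: [0.001, 0.681, 0.732, 0.0]
ft_force: [0.7, 0.2, -3.9]
opening: 0.0099
t 16.5333 grip [ 0.4313 -0.1744  0.1774] F [ 0.7  0.2 -3.9] open 0.0099
offset grip->target in tool [0.0004 0.0007 0.    ] rot [0.0018 0.0008 0.0001]
4
scene line L 0.0006 [1
scene line R 0.0024 [1
scene edge R 0.0023 [1
scene edge L -0.0172 [
side line L -0.0009 [1
side line R -0.0006 [1
side edge R -0.0067 [1
side edge L 0.0008 [12
t 16.6833 grip [ 0.4313 -0.1744  0.1774] F [ 0.1 -0.4 -4.1] open 0.0098
offset grip->target in tool [0.0004 0.0007 0.    ] rot [0.0017 0.0008 0.0002]
board slope [ 0.00113857 -0.00050557  0.15142467]
```

View pics/e.png

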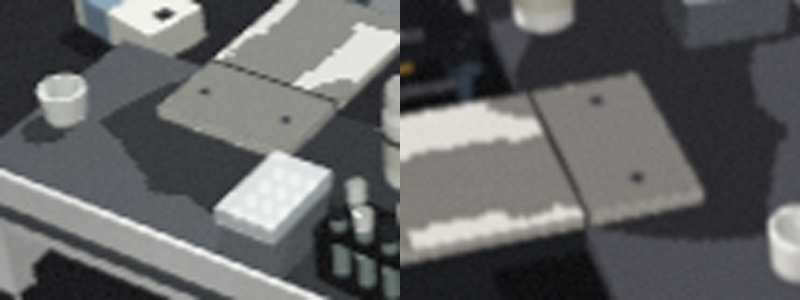

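The line now lies on the edge: in scene it runs (217,63) to (338,103), level with the shelf edge on both sides. In side it ends at (583,215), where the shelf edge emerges at (588,230). The board is flat to 0.001 rad. Hold briefly to check for drift, then hand in.

```bash
python3 -m creep '[{"offset":[0,0,0],"rot":[0,0,0]},{"offset":[0,0,0],"rot":[0,0,0]},{"offset":[0,0,0],"rot":[0,0,0]},{"offset":[0,0,0],"rot":[0,0,0]},{"offset":[0,0,0],"rot":[0,0,0]}]'
python3 go.py .432 -.174 .1774
python3 -c "
from rig import job_done, robot
s=robot.read_state(); p=s['tcp_pos']
print(p)
if abs(p[0]-.4313)<.002 and abs(p[2]-.3494)<.001: print(job_done())"
```

```text
clock: 17.1
tcp_pos: [0.4311, -0.1743, 0.3494]
ee_rot: [0.001, 0.681, 0.732, 0.0]
ft_force: [-0.3, -0.3, -3.0]
opening: 0.0099
t 17.1 grip [ 0.4314 -0.1744  0.1774] F [-0.3 -0.3 -3. ] open 0.0099
offset grip->target in tool [ 0.0004  0.0007 -0.    ] rot [0.0014 0.0008 0.0003]
[ 0.43110674 -0.17429887  0.3493972 ]
the job is handed in; nothing more can be done
None
```

I moved both jars off the board and stood them on the shelf as third and fourth in the row. Then I slid the board out by its stop rail until the line lay on the front edge, and handed in at about 17 s still gripping the rail. No verdict was reported.

**Jars:** They stand about 57 mm and 60 mm from their neighbours, in line within about 2 mm. The row's first two jars measured the same as before, within camera noise.

**Board:** It was flat to about 0.001 rad and square to within about 0.03 rad. The rail was still pinched (opening 9.9 mm), and the arm did not drift over a 0.4 s hold.

**Line on the edge:** The line measured −1 to +2 mm from the wrist camera's edge estimate, against a tolerance of 6 mm. The cameras disagreed by several millimetres on the edge itself: the scene camera put it at about +1 to +2 mm. The side camera put it at about −7 mm, which would leave the line outside the tolerance. I took that reading as the front face showing below the edge. In the last pictures the line met the shelf edge in both views.

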